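# Weigh the food-waste pail on the hand scale

### The arm

A 6-joint arm with a two-finger parallel gripper is mounted at the origin on the work surface. World frame = base frame: x ahead of the robot, y to its left, z up, the work surface at z = 0. Lengths are in m, angles in degrees, forces in N, time in s.
With the tool pointing down it reaches from about 0.35 to 0.925 m from the base axis. Payload 6.4 kg.
Tool frame: the origin (TCP) lies on the mounting face of the last link; the fingertips stand 173 mm ahead of it and the grasp point (between the pads) lies 155 mm ahead of it (ctrl.grasp_offset is the distance from the TCP to the grasp point, in m); y points along the fingers, z is the direction in which the jaws open and shut, and the axes are right-handed (so a half turn about y gives the same grasp; the last joint's range is limited). The gripper opens to 85 mm and grips with 20 to 120 N. Pads are 22 mm wide; open, the fingers measure 114 mm over their backs; the gripper's body (76 mm by 85 mm) begins 54 mm behind the grasp point. The pads swing forward as they close: fully open they stand 13 mm farther back than shut.
Start: joints at [-80.449, 14.043, 89.255, -0, 76.702, -9.975], TCP at [0.217, -0.613, 0.405] pointing down, gripper open.
Joint ranges: [-179.41, 179.41], [-58.25, 129.5], [7.25, 145.43], [-54.29, 234.29], [11.92, 165.04], [-157.13, 157.13]. Speed limits (degrees/s): [147.25, 147.25, 180, 180, 180, 180].

### API

Orientations are given as [roll, pitch, yaw] about the fixed x, y, z axes, in that order (R = Rz(yaw) Ry(pitch) Rx(roll)).
In Python, from rig import ctrl, optics gives the robot as it stands.
- The arm moves only by the shell command python3 -m crank 'ROWS' [FORCE]. ROWS is JSON, a list that holds one entry, the list of rows, each a list of 7 numbers: the shift along the tool's x, y, z in cm, then the turn, a rotation vector about the tool's x, y, z in degrees, then the finger opening in cm, from 0 to 8.54. In form: [[[x, y, z, rx, ry, rz, claw], ...]]. A call has exactly 8 rows; each row shifts and turns the pose as measured when the row begins, along the tool's axes as they then stand; what a row does not reach is not made up. A row lasts 1/10 s, in which the tool goes at most 50 mm and 8.59 degrees, less where a joint would pass 70% of its speed; a pose out of reach is approached as far as the arm can. A call with a gripper value outside its range is refused whole. The fingers move at their own pace and stop on an object; FORCE is the grip in N (left out, the last holds). Time passes only in rows, so rows that do not move let the fingers close, or fill a call up. It gives the time, the measured TCP pose, the force and the opening at its end, in the units of the state.
- ctrl.read_state(): the state, without advancing time (a new reading comes with each control period).
- optics.snapshot(name): name is "side" or "top" or "wrist"; returns the picture (420x560x3 uint8, blue, green, red); there is no depth.
- optics.camera_model(name): a dict with "mtx" (3x3 intrinsics, pixels), "origin" and "orientation" of the camera in the world. Camera axes: x right, y down, z forward; pixel columns grow to the right and rows downward; lengths in m; the calibration is good to about 2 mm. The wrist camera is an equidistant fisheye: a pixel r from the principal point sees the ray r / f radians off the axis. A picture is of the moment at which its call begins: read the wrist's pose just before it. camera_model takes no time and is no camera call; for the wrist camera it gives the pose at the moment of the call.
- ctrl.sign_off(): hands the job in, once; it reports no verdict.
The state is a dict: "time_s": time; "joint_positions": joint angles; "joint_vel": joint speeds; "joint_torque": joint torques, N m; "tcp_pos": TCP position; "orientation": TCP orientation; "wrist_force": force on the tool from outside, world axes, zero at the start; "moment": the same for the moment, N m; "opening": opening from 0.0 (shut) to 1.0 (fully open).
Only numpy, scipy, OpenCV 4.12 (cv2) and the standard library are available. Lean on these libraries where they do the work, as an engineer would, in place of code of your own. Each camera call takes 0.05 s, during which the arm holds its last target. There are 200 camera calls.

### The job

Take the hand scale from its fork stand, catch the pail's wire handle with its hook and lift the pail gently by the scale alone until it hangs still, just clear of the worktop (two or three centimetres), for about two seconds so the weight can be read. Keep it low (never more than 6 cm up), set it down gently in the middle of the round cork mat, unhook the scale and hang it back in its stand. Do not touch the pail with the gripper and leave the soap bottle, mug and tub alone.

Things in the scene. Friction and masses are not known exactly. Their poses are not given: they have to be found in the camera images.
- handle (a point): Centre of the hand scale's orange grip, a block 24 mm (point x) by 96 mm (y) by 46 mm high (z, up); pinch it across the 24 mm from above. Below it hang a white tube, 26 mm across and 40 mm long, and a sprung steel drawbar with a hook. Scale: 0.25 kg. It starts in the fork stand, grip across both prongs, centred 23 mm over cradle with the same axes; hang it so again (either way round).
- hook (a point): Centre of the 6 mm wire at the lowest point of the hook's V, on the scale's axis, 113 mm below the grip centre when unloaded; axes as handle. The hook opens to +x: tip at x +17 mm, 12 mm above this point; upright back at x -17 mm; top arm 36 mm above, from the back to the axis. A bar enters from +x, 15 to 33 mm above this point, and settles in the V when the hook is raised.
- drawbar (a joint): How far the drawbar is drawn out of the hand scale, m: 0 unloaded, grows with the load to at most 0.09. Spring 120 N/m (about 8 mm per 100 g), lightly damped. Coloured bands on the bar come out of the tube as it stretches.
- cradle (a point): Fixed fork stand: point midway between its two prongs at their flat tops, 120 mm above the worktop. Prongs 12 mm wide, along x from -30 to +50 mm, gap 40 mm (y -20 to +20) for the tube; open at -x, closed at x +42 mm by a crossbar on two posts, no higher than the prongs. Base plate 10 mm thick, x -55 to +75, y -55 to +55 mm.
- bail (a point): Peak of the pail's wire handle, centre of the 8 mm wire: a rigid, upright, slightly peaked arch in the point's y-z plane, 122 mm above the pail's underside and 48 mm above its lid, dropping 12 mm over 38 mm to either side (y) of the peak; z up. It is symmetric and may be hooked from either side (x). Hooked off-centre the pail hangs crooked.
- pail_base (a point): Centre of the underside of the green food-waste pail: round, 92 mm across at the foot, 116 mm at its white lid, lid top 74 mm up. Its weight is not known: 0.3 to 0.85 kg. It starts standing on the worktop.
- mat_top (a point): Centre of the top of the fixed round cork mat, 180 mm across and 4 mm thick, on the worktop.
- soap: Yellow soap bottle, 60 mm across, 170 mm tall, upright; origin at the centre of its foot. Leave alone.
- mug: Blue mug, 76 mm across, 85 mm tall, upright; origin at the centre of its foot. Leave alone.
- tub: White open plastic tub, 110 by 80 by 40 mm; origin at the centre of its underside. Leave alone.
Things that resemble listed ones, but are neither listed nor needed, are in the scene too. Of the things shaped like the part that bears mat_top, the cork one is meant. There is more than one size of the part that bears bail; the job needs the larger.

How it is judged (in metres and radians):
On the way, in this order (a step that is already met when the one before it is completed fails the run):
1. the pail hangs from the scale, still and upright, 8 to 45 mm clear of the worktop, for 1 s (height (world z) of pail_base between 0.008 and 0.045 m and value of joint drawbar above 0.015 m and contact force between pail and drawbar above 1.5 N and linear speed of pail below 0.05 m/s and angle between pail_base's own z axis and vertical below 0.25 rad), for 1 s.
2. the pail stands on the cork mat and no longer pulls on the scale (horizontal distance between pail_base and mat_top below 0.04 m and height (world z) of pail_base between 0.002 and 0.0065 m and angle between pail_base's own z axis and vertical below 0.06 rad and value of joint drawbar below 0.01 m), for 0.3 s.
At the end, for the whole second after the job is handed in: The pail stands upright at rest on the cork mat, its centre within 40 mm of the mat's centre; the scale hangs upright at rest in the fork, grip on both prongs and across them (within 17 degrees), 22 mm short to 25 mm beyond its starting place along the prongs and 12 mm across (horizontal distance between pail_base and mat_top below 0.04 m and height (world z) of pail_base between 0.002 and 0.0065 m and angle between pail_base's own z axis and vertical below 0.06 rad and linear speed of each of pail, scale below 0.02 m/s and x of handle in the frame of cradle between -0.022 and 0.025 m and y of handle in the frame of cradle between -0.012 and 0.012 m and z of handle in the frame of cradle between 0.018 and 0.028 m and angle between handle's own z axis and vertical below 0.1 rad and angle between the y axis of handle and the y axis of cradle, either way round below 0.3 rad); the robot touches nothing.
It fails at once if the pail is lifted more than 60 mm (height (world z) of pail_base above 0.06 m).
It fails at once if the gripper or arm touches the pail (contact force between any of the fingers, the arm and pail above 1 N).
It fails at once if the pail is tipped by more than 30 degrees (angle between pail_base's own z axis and vertical above 0.52 rad).
It fails at once if the pail is dropped or flung (faster than 0.4 m/s) (linear speed of pail above 0.4 m/s).
It fails at once if a bystander is moved by more than 30 mm (distance of any of soap, mug, tub from where it was at the start of the episode above 0.03 m).
It also fails if it takes over 72 s, if anything falls off the work surface, if the arm or the gripper's body presses on something with over 40 N, if the wrist force passes 120 N, or if a joint passes its speed limit or range.

## Working session

There is one attempt and no reset: what is moved stays moved. The work goes in short steps, Python scripts to look and compute and a shell command to move; the robot and the scene stay as the last step left them, time stands still between calls to the robot, and variables do not carry over. Pictures are saved under pics/ and viewed, about 8 in all and at most 12, crops included, and the job is handed in when it is done.

```bash
ls; mkdir -p pics; cat > h.py <<'E'
import numpy as np, cv2, json
from rig import ctrl, optics
from scipy.spatial.transform import Rotation as R
def cam(n):
    m=optics.camera_model(n); return m
def rot(o):
    o=np.array(o,float)
    return o if o.shape==(3,3) else R.from_euler('xyz',o,degrees=True).as_matrix()
def ray(n,uv,m=None):
    m=m or cam(n); K=np.array(m["mtx"]); x=(uv[0]-K[0,2])/K[0,0]; y=(uv[1]-K[1,2])/K[1,1]
    if n=="wrist":
        r=np.hypot(x,y); s=np.sin(r)/r if r>1e-9 else 1; d=np.array([x*s,y*s,np.cos(r)])
    else: d=np.array([x,y,1.])/np.linalg.norm([x,y,1.])
    return np.array(m["origin"]),rot(m["orientation"])@d
def plane(n,uv,z,m=None):
    o,d=ray(n,uv,m); return o+d*(z-o[2])/d[2]
def tri(*rs):
    A=sum(np.eye(3)-np.outer(d,d) for o,d in rs); b=sum((np.eye(3)-np.outer(d,d))@o for o,d in rs)
    p=np.linalg.solve(A,b); return p,[np.linalg.norm(np.cross(p-o,d)) for o,d in rs]
E
python3 - <<'E'
from h import *
for n in("top","side","wrist"):
    print(n,cam(n)); 
    im=optics.snapshot(n); cv2.imwrite(f"pics/{n}0.png",im)
print(ctrl.read_state(), ctrl.grasp_offset)
a=[cv2.imread(f"pics/{n}0.png") for n in("top","side")]
E
```

```text
pics
top {'mtx': array([[411.24727014,   0.        , 278.8953678 ],
       [  0.        , 411.24727014, 210.73452467],
       [  0.        ,   0.        ,   1.        ]]), 'origin': array([0.43099528, 0.1427879 , 1.19142522]), 'orientation': array([-1.71897027e+02,  1.57916305e-01, -9.07165642e+01])}
side {'mtx': array([[413.18746303,   0.        , 273.46425361],
       [  0.        , 413.18746303, 208.10598287],
       [  0.        ,   0.        ,   1.        ]]), 'origin': array([0.1666631 , 1.01605247, 0.74899259]), 'orientation': array([-123.74015714,    1.24095476, -155.18694729])}
wrist {'mtx': array([[325.1922621 ,   0.        , 281.91390837],
       [  0.        , 325.1922621 , 211.20000145],
       [  0.        ,   0.        ,   1.        ]]), 'origin': array([ 0.28514672, -0.58937139,  0.37452607]), 'orientation': array([ 1.63542672e+02,  1.13066945e-01, -7.05247012e+01])}
{'time_s': 0.15, 'joint_positions': array([-8.04478805e+01,  1.40737096e+01,  8.93094922e+01,  9.85206534e-05,
        7.67026185e+01, -9.97480219e+00]), 'joint_vel': array([ 0.0131203 , -0.12626703, -0.27544895, -0.11644044,  0.1109995 ,
       -0.01705601]), 'joint_torque': array([ 3.03707347e-04, -4.29988611e+01, -3.26551616e+01, -1.19356923e-04,
        3.53617390e-03,  4.87250134e-06]), 'tcp_pos': array([ 0.21724231, -0.61243358,  0.40384101]), 'orientation': array([-9.00845065e+01,  1.49597617e-02, -1.60473112e+02]), 'wrist_force': array([-0.17191219, -0.14345182, -0.57191917]), 'moment': array([ 0.0264628 , -0.03793914, -0.01031553]), 'opening': 1.0035056436763097} 0.1547
```

View pics/top0.png

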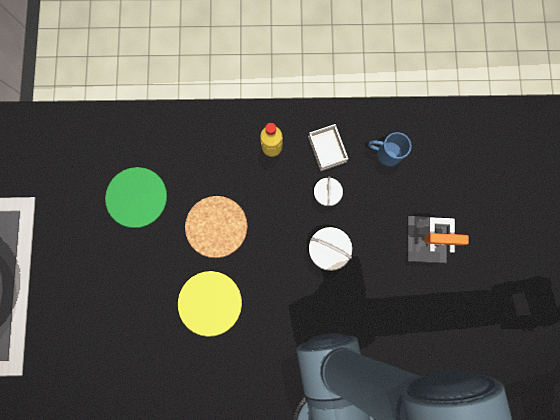

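View pics/side0.png

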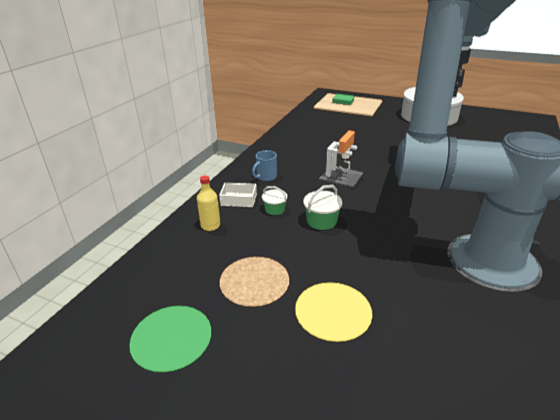

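Top view: cork mat at (216,226), with yellow (210,303) and green (136,197) discs as decoys. The larger pail is at (330,249) and the smaller decoy pail at (328,192). The orange grip is at (447,239) on its stand. The cork-textured disc and the larger lid fit the description. I'll confirm both in one crop.

```bash
python3 - <<'E'
from h import *
t=cv2.imread("pics/top0.png"); s=cv2.imread("pics/side0.png"); w=cv2.imread("pics/wrist0.png")
f=lambda im,x,y,a,b:cv2.resize(im[y:y+b,x:x+a],(400,300),interpolation=cv2.INTER_CUBIC)
cv2.imwrite("pics/c1.png",np.vstack([np.hstack([f(t,400,200,80,60),f(s,300,120,80,60)]),np.hstack([f(t,180,170,200,150),cv2.resize(w,(400,300))])]))
def mask(im,lo,hi):
    m=cv2.inRange(cv2.cvtColor(im,cv2.COLOR_BGR2HSV),lo,hi); c=max(cv2.findContours(m,0,2)[0],key=cv2.contourArea); return c
res={}
for n,im in(("top",t),("side",s)):
    for nm,lo,hi in(("orange",(5,200,120),(14,255,255)),("cork",(5,60,100),(22,190,255))):
        q=im.copy()
        if nm=="cork" and n=="side": q[:230]=0
        c=mask(q,lo,hi); r=cv2.minAreaRect(c); M=cv2.moments(c); ctr=(M['m10']/M['m00'],M['m01']/M['m00']); print(n,nm,r,ctr); res[n,nm]=ctr
for k in("orange","cork"): print(k,tri(ray("top",res["top",k]),ray("side",res["side",k])))
print(plane("top",res["top","cork"],.004))
# lids white
for n,im,box in(("top",t,(300,220,65,60)),("side",s,(295,180,55,50))):
    x,y,a,b=box; m=cv2.inRange(cv2.cvtColor(im[y:y+b,x:x+a],cv2.COLOR_BGR2HSV),(0,0,150),(180,60,255))
    c=max(cv2.findContours(m,0,2)[0],key=cv2.contourArea); print(n,cv2.fitEllipse(c),cv2.boundingRect(c))
E
```

```text
Traceback (most recent call last):
ZeroDivisionError: float division by zero
```

View pics/c1.png

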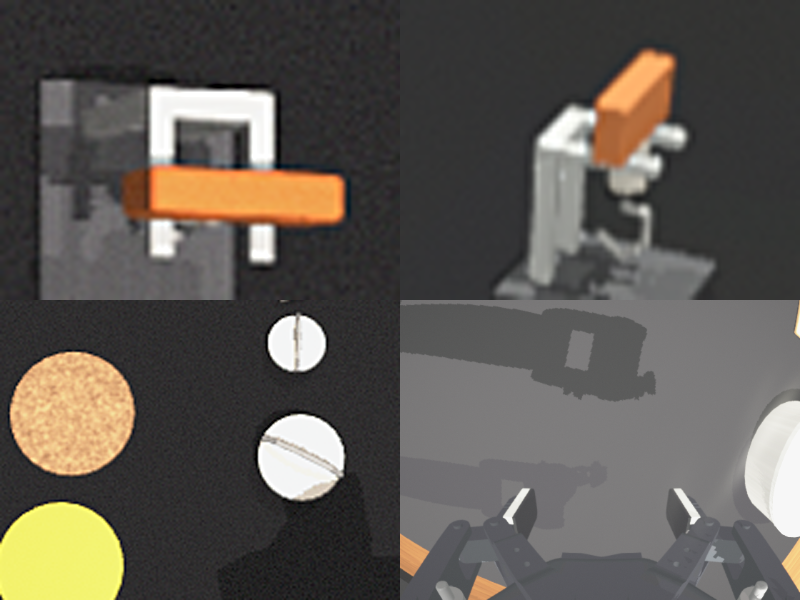

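The crop confirms it: the cork disc is the textured one at (216,226) and the pail with the larger lid is at (330,249). The fork opens towards the robot (world −x), and the hook's back is on the −x side. Next are the measurements.

```bash
python3 - <<'E'
from h import *
t=cv2.imread("pics/top0.png"); s=cv2.imread("pics/side0.png")
def big(im,lo,hi,box):
    x,y,a,b=box; m=cv2.inRange(cv2.cvtColor(im[y:y+b,x:x+a],cv2.COLOR_BGR2HSV),lo,hi)
    c=max(cv2.findContours(m,0,2)[0],key=cv2.contourArea); return c+np.array([x,y])
print(cv2.cvtColor(t,cv2.COLOR_BGR2HSV)[239,450],cv2.cvtColor(s,cv2.COLOR_BGR2HSV)[142,347])
def ctr(c): M=cv2.moments(c); return np.array([M['m10'],M['m01']])/M['m00']
O=[(5,120,90),(16,255,255)];C=[(5,50,90),(22,200,255)];W=[(0,0,130),(180,50,255)]
T={"grip":big(t,*O,(400,210,100,60)),"cork":big(t,*C,(170,180,90,95)),"lid":big(t,*W,(300,220,65,60))}
S={"grip":big(s,*O,(330,120,40,45)),"cork":big(s,*C,(200,240,110,80)),"lid":big(s,*W,(295,180,55,50))}
for k in T:
    print(k,"px",ctr(T[k]),ctr(S[k]),tri(ray("top",ctr(T[k])),ray("side",ctr(S[k]))), cv2.boundingRect(T[k]),cv2.boundingRect(S[k]))
print("cork z.004",plane("top",ctr(T["cork"]),.004)); e=cv2.fitEllipse(T["lid"]); print("lid",e,plane("top",e[0],.074)[:2])
b=cv2.boxPoints(cv2.minAreaRect(T["grip"])); print(b.round(1).tolist(),[plane("top",p,.166)[:2].round(3).tolist() for p in b])
r=rot(ctrl.read_state()["orientation"]); print(r.round(3))
# prong / fork white corners from crop px
for p in [(430.5,217.5),(454.5,218.5),(454,252),(432,251)]: print(p,plane("top",p,.12)[:2].round(4))
E
```

```text
[ 16 169 242] [ 12 167 177]
grip px [446.55191919 238.69454545] [346.23507181 140.50869237] (array([ 0.50316836, -0.28192123,  0.14381729]), [np.float64(0.00040337801947929033), np.float64(0.0004033780194791255)]) (425, 233, 44, 12) (339, 130, 16, 23)
cork px [215.66761681 226.43829645] [254.01007695 281.12348846] (array([ 0.55751949,  0.32932483, -0.00383969]), [np.float64(0.000288393842412609), np.float64(0.00028839384241257857)]) (185, 196, 63, 62) (219, 256, 71, 51)
lid px [329.97907801 248.1713948 ] [322.91280423 200.07428571] (array([0.48553293, 0.00665691, 0.0737537 ]), [np.float64(0.00041338836633151676), np.float64(0.00041338836633154533)]) (309, 227, 43, 43) (303, 185, 39, 29)
cork z.004 [0.55642099 0.3279922  0.004     ]
lid ((330.007568359375, 248.24395751953125), (42.21915054321289, 42.78432846069336), 104.30855560302734) [0.48571925 0.00673661]
[[424.6000061035156, 243.0], [425.1000061035156, 232.1999969482422], [468.3999938964844, 234.3000030517578], [467.8999938964844, 245.0]] [[0.491, -0.218], [0.518, -0.221], [0.512, -0.328], [0.485, -0.325]]
[[-0.942 -0.     0.334]
 [-0.334  0.001 -0.942]
 [-0.    -1.    -0.001]]
(430.5, 217.5) [ 0.5605 -0.2535]
(454.5, 218.5) [ 0.5571 -0.3162]
(454, 252) [ 0.4697 -0.3086]
(432, 251) [ 0.473  -0.2518]
```

```bash
cat >> h.py <<'E'
def go(p,yaw,n=8,turnfirst=0):
    """rows to bring TCP to p with tool y down, tool z heading yaw"""
    s=ctrl.read_state(); r=rot(s["orientation"]); y=np.radians(yaw)
    z=np.array([np.cos(y),np.sin(y),0]); yy=np.array([0,0,-1.]); tgt=np.column_stack([np.cross(yy,z),yy,z])
    rv=R.from_matrix(r.T@tgt).as_rotvec(degrees=True); d=np.array(p)-s["tcp_pos"]
    print("t",round(s["time_s"],2),"tcp",s["tcp_pos"].round(4),"d",d.round(4),"rv",rv.round(2),"F",s["wrist_force"].round(1),"op",round(s["opening"],3))
    for i in range(n):
        ri=r@R.from_rotvec(rv*i/n,degrees=True).as_matrix(); print((ri.T@d/n*100).round(2),(rv/n).round(2))
E
python3 -c "
from h import *
go([.502,-.280,.42],-3.2)"
```

```text
t 0.15 tcp [ 0.2172 -0.6124  0.4038] d [0.2848 0.3324 0.0162] rv [ 7.000e-02 -6.727e+01 -6.000e-02] F [-0.2 -0.1 -0.6] op 1.004
[-4.74 -0.2  -2.73] [ 0.01 -8.41 -0.01]
[-5.09 -0.2  -2.  ] [ 0.01 -8.41 -0.01]
[-5.33 -0.2  -1.24] [ 0.01 -8.41 -0.01]
[-5.45 -0.2  -0.44] [ 0.01 -8.41 -0.01]
[-5.46 -0.2   0.36] [ 0.01 -8.41 -0.01]
[-5.35 -0.2   1.15] [ 0.01 -8.41 -0.01]
[-5.12 -0.2   1.92] [ 0.01 -8.41 -0.01]
[-4.79 -0.2   2.65] [ 0.01 -8.41 -0.01]
```

```bash
python3 -m crank '[[[-4.2,-0.2,-2.4,0,-8.4,0,8.5],[-4.5,-0.2,-1.8,0,-8.4,0,8.5],[-4.7,-0.2,-1.1,0,-8.4,0,8.5],[-4.8,-0.2,-0.4,0,-8.4,0,8.5],[-4.8,-0.2,0.3,0,-8.4,0,8.5],[-4.7,-0.2,1,0,-8.4,0,8.5],[-4.5,-0.2,1.7,0,-8.4,0,8.5],[-4.2,-0.2,2.3,0,-8.4,0,8.5]]]' 60
python3 - <<'E'
from h import *
go([.502,-.280,.40],-3.2,6)
E
```

```text
time_s: 0.95
tcp_pos: [0.4673, -0.309, 0.4175]
orientation: [-90.1, 0.3, -91.9]
wrist_force: [0.6, -0.0, 1.1]
opening: 0.994
t 0.95 tcp [ 0.4673 -0.309   0.4175] d [ 0.0347  0.029  -0.0175] rv [ 0.12  1.33 -0.25] F [ 0.6 -0.   1.1] op 0.994
[-0.5   0.29  0.56] [ 0.02  0.22 -0.04]
[-0.5   0.29  0.56] [ 0.02  0.22 -0.04]
[-0.51  0.29  0.56] [ 0.02  0.22 -0.04]
[-0.51  0.29  0.56] [ 0.02  0.22 -0.04]
[-0.51  0.29  0.56] [ 0.02  0.22 -0.04]
[-0.51  0.29  0.55] [ 0.02  0.22 -0.04]
```

```bash
python3 -m crank '[[[-0.5,0.3,0.6,0,0.2,0,8.5],[-0.5,0.3,0.6,0,0.2,0,8.5],[-0.5,0.3,0.6,0,0.2,0,8.5],[-0.5,0.3,0.6,0,0.2,0,8.5],[-0.5,0.3,0.6,0,0.2,0,8.5],[-0.5,0.3,0.5,0,0.2,0,8.5],[0,0,0,0,0,0,8.5],[0,0,0,0,0,0,8.5]]]'
python3 - <<'E'
from h import *
go([.502,-.280,.303],-3.2,4)
m=cam("wrist"); im=optics.snapshot("wrist"); cv2.imwrite("pics/w1.png",im)
c=max(cv2.findContours(cv2.inRange(cv2.cvtColor(im,cv2.COLOR_BGR2HSV),(5,120,90),(17,255,255)),0,2)[0],key=cv2.contourArea)
b=cv2.boxPoints(cv2.minAreaRect(c)); print(b.round(1).tolist())
for p in b: print(plane("wrist",p,.166,m).round(4))
E
```

```text
time_s: 1.75
tcp_pos: [0.5064, -0.2774, 0.3965]
orientation: [-90.3, 0.3, -93.1]
wrist_force: [-0.2, 0.8, 0.4]
opening: 0.996
t 1.75 tcp [ 0.5064 -0.2774  0.3965] d [-0.0044 -0.0026 -0.0935] rv [ 0.26  0.06 -0.34] F [-0.2  0.8  0.4] op 0.996
[ 0.08  2.34 -0.1 ] [ 0.06  0.01 -0.08]
[ 0.08  2.34 -0.1 ] [ 0.06  0.01 -0.08]
[ 0.08  2.34 -0.1 ] [ 0.06  0.01 -0.08]
[ 0.07  2.34 -0.1 ] [ 0.06  0.01 -0.08]
[[259.79998779296875, 166.0], [262.8999938964844, 149.89999389648438], [299.1000061035156, 157.0], [296.0, 173.0]]
[ 0.4938 -0.2343  0.166 ]
[ 0.4964 -0.2243  0.166 ]
[ 0.5186 -0.23    0.166 ]
[ 0.5162 -0.24    0.166 ]
```

View pics/w1.png

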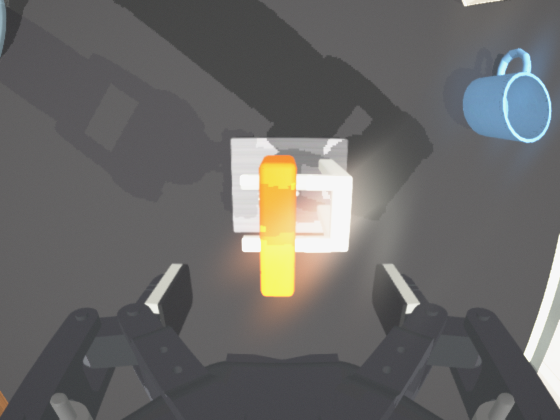

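The grip runs from rows ~165 to 297 and columns 260–296, across both prongs. The pads are on either side of it at columns 185 and 385.

```bash
python3 - <<'E'
from h import *
P=[plane("wrist",p,.166) for p in [(260,168),(296.5,168),(294.5,296.5),(261,296.5)]]
print(np.round(P,4),np.mean(P,0).round(4))
Q=[plane("wrist",p,.12)[:2] for p in [(241,189),(243,243.5),(351,181),(350,245)]]; print(np.round(Q,4))
print([tri(ray("top",a),ray("wrist",b))[0].round(4) for a,b in[((468.4,235),(296.5,296.5)),((468,245),(261,296.5))]])
E
```

```text
[[ 0.4938 -0.2355  0.166 ]
 [ 0.5166 -0.2368  0.166 ]
 [ 0.5114 -0.3285  0.166 ]
 [ 0.4874 -0.3273  0.166 ]] [ 0.5023 -0.2821  0.166 ]
[[ 0.474  -0.2579]
 [ 0.4715 -0.3037]
 [ 0.5606 -0.256 ]
 [ 0.56   -0.3101]]
[array([ 0.5116, -0.3318,  0.1595]), array([ 0.4861, -0.3282,  0.1622])]
```

```bash
python3 -m crank '[[[0.12,2,-0.1,0.1,0,-0.1,8.5],[0.12,2,-0.1,0.1,0,-0.1,8.5],[0.1,2,-0.1,0.1,0,-0.1,8.5],[0.1,1.5,-0.1,0,0,0,8.5],[0,1,0,0,0,0,8.5],[0,0.6,0,0,0,0,8.5],[0,0,0,0,0,0,8.5],[0,0,0,0,0,0,8.5]]]'
python3 -c "
from h import *
go([.502,-.282,.302],-3.2,1)"
```

```text
time_s: 2.6
tcp_pos: [0.5021, -0.2839, 0.3056]
orientation: [-89.6, -0.2, -93.3]
wrist_force: [0.1, -0.4, -0.6]
opening: 0.999
t 2.6 tcp [ 0.5021 -0.2839  0.3056] d [-0.0001  0.0019 -0.0036] rv [-0.37 -0.1   0.24] F [ 0.1 -0.4 -0.6] op 0.999
[-0.19  0.36 -0.02] [-0.37 -0.1   0.24]
```

```bash
python3 -m crank '[[[-0.2,0.3,0,-0.3,0,0.2,8.5],[0,0,0,0,0,0,4],[0,0,0,0,0,0,0],[0,0,0,0,0,0,0],[0,0,0,0,0,0,0],[0,0,0,0,0,0,0],[0,0,0,0,0,0,0],[0,0,0,0,0,0,0]]]' 80
python3 -c "
from h import *
go([.502,-.282,.302],-3.2,1)"
```

```text
time_s: 3.4
tcp_pos: [0.5031, -0.2821, 0.3053]
orientation: [-89.7, -0.2, -93.3]
wrist_force: [0.2, -0.6, 0.5]
opening: 0.271
t 3.4 tcp [ 0.5031 -0.2821  0.3053] d [-0.0011  0.0001 -0.0033] rv [-0.29 -0.07  0.2 ] F [ 0.2 -0.6  0.5] op 0.271
[-0.    0.33 -0.11] [-0.29 -0.07  0.2 ]
```

Grasped (opening 23 mm). I'll lift it clear and measure the direction of the bail from the first picture.

```bash
python3 -m crank '[[[0,-1,0,0,0,0,0],[0,-1.6,0,0,0,0,0],[0,-2,0,0,0,0,0],[0,-2,0,0,0,0,0],[0,-2,0,0,0,0,0],[0,-2,0,0,0,0,0],[0,-1.5,0,0,0,0,0],[0,-0.7,0,0,0,0,0]]]'
python3 - <<'E'
from h import *
m=cam("wrist"); im=optics.snapshot("wrist"); cv2.imwrite("pics/w2.png",im); s=optics.snapshot("side"); cv2.imwrite("pics/s2.png",s)
t=cv2.imread("pics/top0.png")
f=lambda im,x,y,a,b:cv2.resize(im[y:y+b,x:x+a],(400,300),interpolation=cv2.INTER_CUBIC)
cv2.imwrite("pics/c2.png",np.hstack([f(t,302,223,56,42),f(s,270,60,160,120)]))
a,b=plane("top",(311,238.5),.09),plane("top",(351.5,257.5),.09); print(a,b,np.degrees(np.arctan2(*(a-b)[[1,0]])))
go([.4,.0,.42],-25,1)
E
```

```text
time_s: 4.2
tcp_pos: [0.5013, -0.2805, 0.4357]
orientation: [-90.2, 0.2, -93.3]
wrist_force: [-0.2, 0.0, -2.3]
opening: 0.273
[0.51160028 0.05880226 0.09      ] [ 0.45966138 -0.04774316  0.09      ] 64.01163464184577
t 4.3 tcp [ 0.5013 -0.2806  0.4352] d [-0.1013  0.2806 -0.0152] rv [ 0.22 21.72 -0.15] F [ 0.7 -0.6 -3.1] op 0.268
[-27.43   1.64 -11.71] [ 0.22 21.72 -0.15]
```

View pics/c2.png

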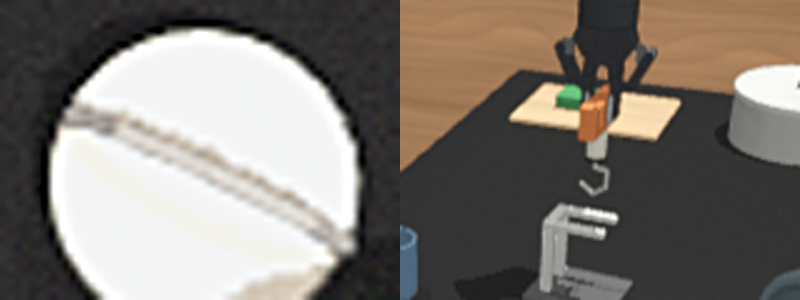

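The scale hangs upright in the grip with its hook clear of the stand. In the crop the bail runs from (72,115) to (345,245), so its normal heads about −26°. Next stop is a point 9 cm short of the bail on the robot's side.

```bash
python3 -c "
from h import *
go([.405,.046,.42],-26,11)"
```

```text
t 4.3 tcp [ 0.5013 -0.2806  0.4352] d [-0.0963  0.3266 -0.0152] rv [ 0.22 22.72 -0.15] F [ 0.7 -0.6 -3.1] op 0.268
[-2.91  0.15 -1.04] [ 0.02  2.07 -0.01]
[-2.87  0.15 -1.15] [ 0.02  2.07 -0.01]
[-2.83  0.15 -1.25] [ 0.02  2.07 -0.01]
[-2.78  0.15 -1.35] [ 0.02  2.07 -0.01]
[-2.73  0.15 -1.45] [ 0.02  2.07 -0.01]
[-2.68  0.15 -1.55] [ 0.02  2.07 -0.01]
[-2.62  0.14 -1.64] [ 0.02  2.07 -0.01]
[-2.56  0.14 -1.74] [ 0.02  2.07 -0.01]
[-2.5   0.14 -1.83] [ 0.02  2.07 -0.01]
[-2.43  0.14 -1.92] [ 0.02  2.07 -0.01]
[-2.36  0.14 -2.  ] [ 0.02  2.07 -0.01]
```

```bash
python3 -m crank '[[[-2,0.1,-0.7,0,2,0,0],[-3.5,0.2,-1.4,0,2.5,0,0],[-4,0.2,-1.8,0,3,0,0],[-4,0.2,-2.1,0,3,0,0],[-4,0.2,-2.3,0,3,0,0],[-4,0.2,-2.5,0,3,0,0],[-3.2,0.2,-2.2,0,3,0,0],[-2.3,0.1,-1.8,0,2,0,0]]]'
python3 -c "
from h import *
go([.405,.046,.42],-26,3)"
```

```text
time_s: 5.1
tcp_pos: [0.4137, 0.0247, 0.4124]
orientation: [-91.2, 0.1, -116.2]
wrist_force: [0.4, -0.3, -2.7]
opening: 0.269
t 5.1 tcp [0.4137 0.0247 0.4124] d [-0.0087  0.0213  0.0076] rv [ 1.18 -0.18 -0.12] F [ 0.4 -0.3 -2.7] op 0.269
[-0.51 -0.24 -0.58] [ 0.39 -0.06 -0.04]
[-0.51 -0.24 -0.58] [ 0.39 -0.06 -0.04]
[-0.51 -0.25 -0.57] [ 0.39 -0.06 -0.04]
```

```bash
python3 -m crank '[[[-0.5,-0.2,-0.6,0.4,0,0,0],[-0.5,-0.2,-0.6,0.4,0,0,0],[-0.5,-0.2,-0.5,0.3,0,0,0],[0,0,0,0,0,0,0],[0,0,0,0,0,0,0],[0,0,0,0,0,0,0],[0,0,0,0,0,0,0],[0,0,0,0,0,0,0]]]'
python3 - <<'E'
from h import *
go([.405,.046,.373],-26,3); np.save("m3.npy",cam("wrist"),allow_pickle=True)
im=optics.snapshot("wrist"); cv2.imwrite("pics/w3.png",im); t=optics.snapshot("top"); cv2.imwrite("pics/t3.png",t);s=optics.snapshot("side"); cv2.imwrite("pics/s3.png",s)
f=lambda im,x,y,a,b:cv2.resize(im[y:y+b,x:x+a],(400,300),interpolation=cv2.INTER_CUBIC)
cv2.imwrite("pics/c3.png",np.vstack([np.hstack([f(t,290,210,80,60),f(s,280,120,120,90)]),np.hstack([f(im,240,80,320,240),f(s,295,175,56,42)])]))
E
```

```text
time_s: 5.9
tcp_pos: [0.404, 0.0466, 0.4159]
orientation: [-90.3, -0.0, -116.1]
wrist_force: [0.8, 1.0, -1.2]
opening: 0.271
t 5.9 tcp [0.404  0.0466 0.4159] d [ 0.001  -0.0006 -0.0429] rv [ 0.31 -0.12  0.01] F [ 0.8  1.  -1.2] op 0.271
[0.   1.43 0.05] [ 0.1  -0.04  0.  ]
[0.01 1.43 0.04] [ 0.1  -0.04  0.  ]
[0.01 1.43 0.04] [ 0.1  -0.04  0.  ]
```

View pics/c3.png

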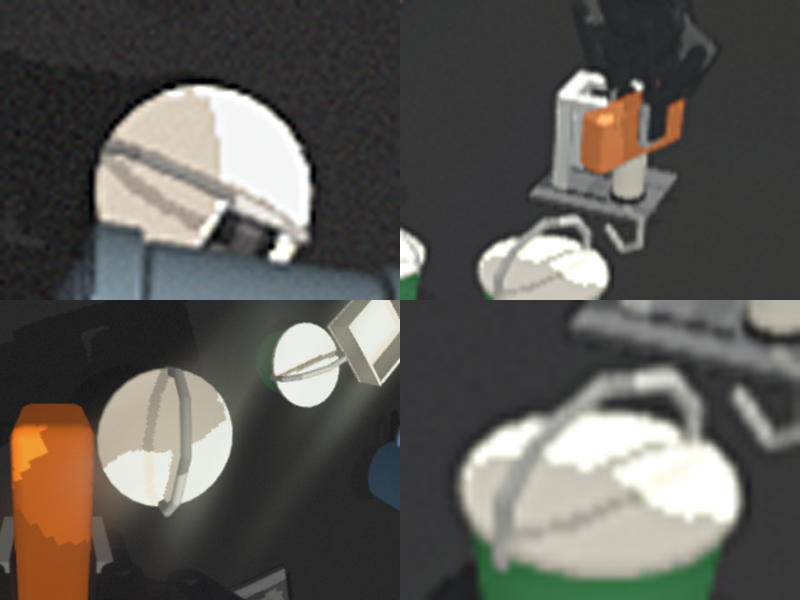

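Wrist crop: the bail's peak is near (185,437), which is wrist pixel (388,190). In the side crop the kink is near (638,380), side pixel (328,186). The hook opens towards the bail. I'll triangulate the peak, the bail ends and the hook.

```bash
python3 - <<'E'
from h import *
m=np.load("m3.npy",allow_pickle=True).item()
w=lambda x,y:(240+x/1.25,80+(y-300)/1.25); s=lambda x,y:(295+(x-400)/7.143,175+(y-300)/7.143)
print("peak",tri(ray("wrist",w(185,437),m),ray("side",s(638,380))))
for p in (s(638,380),): print(plane("side",p,.122))
print("peak wrist@.122",plane("wrist",w(185,437),.122,m))
a,b=plane("wrist",w(175,374),.09,m),plane("wrist",w(168,508),.09,m); print("ends",a,b,np.degrees(np.arctan2(*(a-b)[[1,0]])))
# lid circle in wrist
P=np.array([plane("wrist",w(*q),.074,m)[:2] for q in[(97,435),(233,435),(165,368),(165,506),(120,388),(213,388),(120,488),(213,487)]])
(c,r)=cv2.minEnclosingCircle(P.astype(np.float32)); print("lid",c,r,P.mean(0))
# hook in side crop (top right): scale 400/120, off (280,120)
h=lambda x,y:(280+(x-400)/3.333,120+y/3.333)
o=np.array([.404,.0466]); # plane through tool axis
for q in((638,250),(608,228),(640,220),(620,222)):
    oo,d=ray("side",h(*q)); n=np.array([.438,.899]) # in-plane normal of hook x-z plane = handle y
    k=((o-oo[:2])@n)/(d[:2]@n); p=oo+k*d; print(q,p.round(4),"x in hook",((p[:2]-o)@np.array([.899,-.438])).round(4))
E
```

```text
peak (array([0.47754729, 0.02040657, 0.13415423]), [np.float64(0.010488708085991045), np.float64(0.01048870808599103)])
[0.47267039 0.00063522 0.122     ]
peak wrist@.122 [0.49051215 0.01793039 0.122     ]
ends [0.50851649 0.05492488 0.09      ] [ 0.46324831 -0.0423558   0.09      ] 65.04575762271747
lid (0.48668113350868225, 0.003986295312643051) 0.059487614780664444 [0.48677106 0.00656993]
(638, 250) [0.3894 0.0537 0.142 ] x in hook -0.0163
(608, 228) [0.42   0.0388 0.1479] x in hook 0.0178
(640, 220) [0.3902 0.0533 0.1704] x in hook -0.0153
(620, 222) [0.4089 0.0442 0.1592] x in hook 0.0054
```

```bash
python3 -m crank '[[[0,1,0,0.1,0,0,0],[0,1,0,0.1,0,0,0],[0,1,0,0,0,0,0],[0,0.7,0,0,0,0,0],[0,0.3,0,0,0,0,0],[0,0,0,0,0,0,0],[0,0,0,0,0,0,0],[0,0,0,0,0,0,0]]]'
python3 - <<'E'
from h import *
m=np.load("m3.npy",allow_pickle=True).item()
w=lambda x,y:(240+x/1.25,80+(y-300)/1.25); s=lambda x,y:(295+(x-400)/7.143,175+(y-300)/7.143)
for q in((600,390),(638,382),(670,379)):
  best=min((tri(ray("wrist",w(185-(abs(y-437)>35)*3,y),m),ray("side",s(*q))) +(y,) for y in range(390,490,2)),key=lambda r:r[1][0]); print(q,best)
n=np.array([.899,-.438]); e=np.array([.4857,.0065]); st=ctrl.read_state(); print((e-st["tcp_pos"][:2])@n,(e-st["tcp_pos"][:2])@np.array([.438,.899])); go([*e,.373],-26,5)
E
```

```text
time_s: 6.85
tcp_pos: [0.4034, 0.047, 0.371]
orientation: [-90.2, -0.0, -116.1]
wrist_force: [-0.3, 0.5, -2.4]
opening: 0.274
(600, 390) (array([0.48748772, 0.00411005, 0.11564612]), [np.float64(0.0001870087265117921), np.float64(0.00018700872651180952)], 454)
(638, 382) (array([ 0.4784654 , -0.01945995,  0.10865518]), [np.float64(0.00019936254110392875), np.float64(0.00019936254110395753)], 484)
(670, 379) (array([ 0.47166427, -0.02323475,  0.11013263]), [np.float64(0.005467139148616934), np.float64(0.0054671391486168855)], 488)
0.09168836766755245 -0.0003903211213200086
t 6.85 tcp [0.4034 0.047  0.371 ] d [ 0.0823 -0.0405  0.002 ] rv [ 0.23 -0.09  0.05] F [-0.3  0.5 -2.4] op 0.274
[ 0.   -0.05  1.83] [ 0.05 -0.02  0.01]
[ 0.   -0.05  1.83] [ 0.05 -0.02  0.01]
[ 0.01 -0.04  1.83] [ 0.05 -0.02  0.01]
[ 0.01 -0.04  1.83] [ 0.05 -0.02  0.01]
[ 0.01 -0.04  1.83] [ 0.05 -0.02  0.01]
```

The wire triangulates to 116 mm near its centre and 109 mm at 29 mm off, against 122 and about 113 from the text. That sits within the hook's mouth at this height, so I'll advance.

```bash
python3 -m crank '[[[0,0,1.3,0,0,0,0],[0,0,1.8,0,0,0,0],[0,0,1.8,0,0,0,0],[0,0,1.6,0,0,0,0],[0,0,1.3,0,0,0,0],[0,0,0.9,0,0,0,0],[0,0,0.4,0,0,0,0],[0,0,0,0,0,0,0]]]'
python3 - <<'E'
from h import *
go([.4857,.0065,.371],-26,1); s=optics.snapshot("side"); cv2.imwrite("pics/s4.png",s)
cv2.imwrite("pics/c4.png",cv2.resize(s[130:235,270:410],(800,600),interpolation=cv2.INTER_CUBIC))
E
```

```text
time_s: 7.65
tcp_pos: [0.4893, 0.0055, 0.3742]
orientation: [-89.9, 0.1, -116.0]
wrist_force: [-0.7, 0.1, -2.9]
opening: 0.273
t 7.65 tcp [0.4893 0.0055 0.3742] d [-0.0036  0.001  -0.0032] rv [-0.14 -0.04 -0.06] F [-0.7  0.1 -2.9] op 0.273
[ 0.07  0.32 -0.37] [-0.14 -0.04 -0.06]
```

View pics/c4.png

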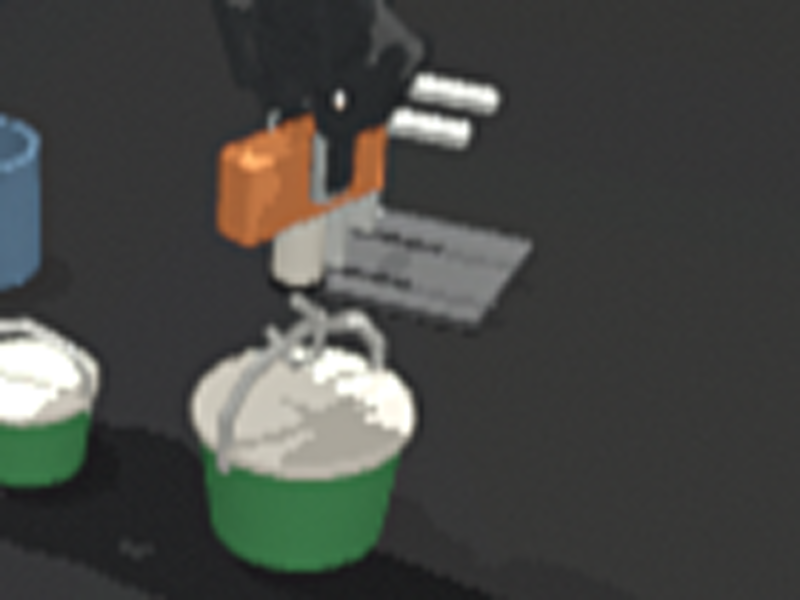

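The bar passes through the hook's mouth: tip at (270,335), back at (320,340), V at (300,360). I'll raise slowly and watch the force.

```bash
python3 -m crank '[[[0.1,-0.4,-0.2,-0.1,0,0,0],[0,-0.5,-0.1,0,0,0,0],[0,-0.5,0,0,0,0,0],[0,-0.5,0,0,0,0,0],[0,-0.5,0,0,0,0,0],[0,-0.5,0,0,0,0,0],[0,-0.5,0,0,0,0,0],[0,-0.3,0,0,0,0,0]]]'
python3 -m crank '[[[0,0,0,0,0,0,0],[0,0,0,0,0,0,0],[0,-0.4,0,0,0,0,0],[0,-0.4,0,0,0,0,0],[0,-0.4,0,0,0,0,0],[0,-0.4,0,0,0,0,0],[0,0,0,0,0,0,0],[0,0,0,0,0,0,0]]]'
```

```text
time_s: 8.5
tcp_pos: [0.484, 0.007, 0.4133]
orientation: [-90.0, 0.0, -116.0]
wrist_force: [2.1, -1.0, -5.8]
opening: 0.272
time_s: 9.3
tcp_pos: [0.4836, 0.0072, 0.4288]
orientation: [-90.2, 0.0, -116.0]
wrist_force: [0.6, 0.4, -7.8]
opening: 0.272
```

```bash
cat >> h.py <<'E'
def foot(im):
    "bottom-most row of pail green (side view), column too"
    m=cv2.inRange(cv2.cvtColor(im,cv2.COLOR_BGR2HSV),(55,90,25),(85,255,255)); m[:,:298]=0; m[:150]=0; m[262:]=0
    c=max(cv2.findContours(m,0,2)[0],key=cv2.contourArea); x,y,a,b=cv2.boundingRect(c); return x+a/2,y+b,a
def st():
    s=ctrl.read_state(); return s["time_s"],s["tcp_pos"].round(4),s["wrist_force"].round(2)
E
python3 - <<'E'
from h import *
print(foot(cv2.imread("pics/side0.png")),foot(cv2.imread("pics/s4.png")))
for i in range(4):
    im=optics.snapshot("side"); print(foot(im),st())
E
```

```text
(322.5, 230, 35) (322.5, 230, 35)
(322.5, 231, 35) (9.35, array([0.4836, 0.0072, 0.4288]), array([ 1.12,  0.63, -6.24]))
(322.5, 231, 35) (9.4, array([0.4836, 0.0072, 0.4287]), array([ 1.18,  0.1 , -7.48]))
(322.5, 231, 35) (9.45, array([0.4836, 0.0072, 0.4287]), array([ 1.21, -0.17, -6.92]))
(322.5, 231, 35) (9.5, array([0.4836, 0.0071, 0.4287]), array([ 1.37,  0.45, -7.04]))
```

```bash
python3 -m crank '[[[0,-0.3,0,0,0,0,0],[0,-0.3,0,0,0,0,0],[0,-0.3,0,0,0,0,0],[0,-0.3,0,0,0,0,0],[0,-0.2,0,0,0,0,0],[0,0,0,0,0,0,0],[0,0,0,0,0,0,0],[0,0,0,0,0,0,0]]]'
python3 - <<'E'
from h import *
for i in range(4):
    im=optics.snapshot("side"); print(foot(im),st())
E
```

```text
time_s: 10.3
tcp_pos: [0.4831, 0.0071, 0.4423]
orientation: [-90.4, -0.1, -116.0]
wrist_force: [-0.7, 0.2, -8.3]
opening: 0.268
(323.0, 231, 34) (10.35, array([0.4831, 0.0071, 0.4423]), array([ 0.48,  0.19, -9.63]))
(323.0, 231, 34) (10.4, array([0.4831, 0.0071, 0.4423]), array([-0.47, -0.25, -9.63]))
(323.0, 231, 34) (10.45, array([0.4831, 0.0071, 0.4423]), array([ 0.4 ,  0.23, -8.95]))
(323.0, 231, 34) (10.5, array([0.4831, 0.0071, 0.4423]), array([ 0.07, -0.39, -8.92]))
```

```bash
python3 -m crank '[[[0,-0.3,0.1,0.1,0,0,0],[0,-0.3,0,0.1,0,0,0],[0,-0.3,0,0.1,0,0,0],[0,-0.3,0,0,0,0,0],[0,-0.1,0,0,0,0,0],[0,0,0,0,0,0,0],[0,0,0,0,0,0,0],[0,0,0,0,0,0,0]]]'
python3 - <<'E'
from h import *
for i in range(4):
    im=optics.snapshot("side"); print(foot(im),st())
E
```

```text
time_s: 11.3
tcp_pos: [0.484, 0.0066, 0.4562]
orientation: [-90.2, -0.1, -116.0]
wrist_force: [0.8, -0.2, -9.8]
opening: 0.27
(322.5, 228, 35) (11.35, array([0.484 , 0.0066, 0.4561]), array([-0.74,  0.04, -8.83]))
(322.5, 228, 35) (11.4, array([0.484 , 0.0066, 0.4561]), array([ 0.01,  0.11, -8.79]))
(322.5, 228, 35) (11.45, array([0.484 , 0.0066, 0.4561]), array([ 0.55, -0.33, -9.5 ]))
(322.5, 228, 35) (11.5, array([0.484 , 0.0066, 0.4561]), array([-0.6 , -0.11, -8.81]))
```

```bash
python3 -m crank '[[[0,-0.3,0,0,0,0,0],[0,-0.3,0,0,0,0,0],[0,-0.3,0,0,0,0,0],[0,-0.2,0,0,0,0,0],[0,0,0,0,0,0,0],[0,0,0,0,0,0,0],[0,0,0,0,0,0,0],[0,0,0,0,0,0,0]]]'
python3 - <<'E'
from h import *
for i in range(4):
    im=optics.snapshot("side"); print(foot(im),st())
E
```

```text
time_s: 12.3
tcp_pos: [0.4841, 0.0067, 0.4683]
orientation: [-90.2, -0.1, -116.0]
wrist_force: [0.2, -0.0, -9.2]
opening: 0.272
(322.5, 224, 35) (12.35, array([0.4841, 0.0066, 0.4683]), array([ 0.32, -0.01, -9.32]))
(322.5, 224, 35) (12.4, array([0.4841, 0.0066, 0.4683]), array([ 0.83, -0.3 , -9.34]))
(322.5, 225, 35) (12.45, array([0.4841, 0.0066, 0.4683]), array([-0.15, -0.2 , -9.73]))
(322.5, 224, 35) (12.5, array([0.4841, 0.0066, 0.4683]), array([  0.79,   0.99, -10.  ]))
```

The force has levelled off near 9.3 N and the foot is about 6.5 px up, so roughly 21 mm clear. I'll hold for about 2.4 s.

```bash
for i in 1; do python3 -m crank '[[[0,0,0,0,0,0,0],[0,0,0,0,0,0,0],[0,0,0,0,0,0,0],[0,0,0,0,0,0,0],[0,0,0,0,0,0,0],[0,0,0,0,0,0,0],[0,0,0,0,0,0,0],[0,0,0,0,0,0,0]]]'
python3 -m crank '[[[0,0,0,0,0,0,0],[0,0,0,0,0,0,0],[0,0,0,0,0,0,0],[0,0,0,0,0,0,0],[0,0,0,0,0,0,0],[0,0,0,0,0,0,0],[0,0,0,0,0,0,0],[0,0,0,0,0,0,0]]]'
python3 -m crank '[[[0,0,0,0,0,0,0],[0,0,0,0,0,0,0],[0,0,0,0,0,0,0],[0,0,0,0,0,0,0],[0,0,0,0,0,0,0],[0,0,0,0,0,0,0],[0,0,0,0,0,0,0],[0,0,0,0,0,0,0]]]'
done
python3 - <<'E'
from h import *
s=optics.snapshot("side"); cv2.imwrite("pics/s5.png",s); print(foot(s),st())
cv2.imwrite("pics/c5.png",cv2.resize(s[100:244,250:442],(800,600),interpolation=cv2.INTER_CUBIC))
# foot: triangulate-ish height: near-foot bottom row vs initial
for z in (0,.01,.02,.03):
    m=cam("side"); K=m["mtx"]; p=rot(m["orientation"]).T@(np.array([.4857,.0065,z])-m["origin"]); print(z,(K@p/p[2])[:2])
go([.556,.328,.468],-26,14)
E
```

```text
time_s: 13.3
tcp_pos: [0.4841, 0.0066, 0.4682]
orientation: [-90.2, -0.1, -116.0]
wrist_force: [0.9, -0.4, -8.9]
opening: 0.269
time_s: 14.1
tcp_pos: [0.4841, 0.0066, 0.4683]
orientation: [-90.2, -0.1, -116.0]
wrist_force: [-0.1, -1.1, -9.2]
opening: 0.271
time_s: 14.9
tcp_pos: [0.4841, 0.0066, 0.4682]
orientation: [-90.2, -0.1, -116.0]
wrist_force: [0.4, -0.3, -9.5]
opening: 0.274
(322.5, 224, 35) (14.95, array([0.4841, 0.0066, 0.4682]), array([-0.54,  0.14, -9.53]))
0 [321.6849168  219.96070321]
0.01 [321.82397394 217.33273765]
0.02 [321.96424087 214.68190864]
0.03 [322.10573347 212.00791651]
t 14.95 tcp [0.4841 0.0066 0.4682] d [ 7.190e-02  3.214e-01 -2.000e-04] rv [0.17 0.03 0.12] F [-0.5  0.1 -9.5] op 0.268
[-2.29 -0.   -0.54] [0.01 0.   0.01]
[-2.29 -0.   -0.54] [0.01 0.   0.01]
[-2.29 -0.   -0.54] [0.01 0.   0.01]
[-2.29 -0.   -0.54] [0.01 0.   0.01]
[-2.29 -0.   -0.54] [0.01 0.   0.01]
[-2.29 -0.   -0.54] [0.01 0.   0.01]
[-2.29 -0.   -0.54] [0.01 0.   0.01]
[-2.29 -0.   -0.54] [0.01 0.   0.01]
[-2.29  0.   -0.54] [0.01 0.   0.01]
[-2.29  0.   -0.54] [0.01 0.   0.01]
[-2.29  0.   -0.54] [0.01 0.   0.01]
[-2.29  0.   -0.54] [0.01 0.   0.01]
[-2.29  0.   -0.54] [0.01 0.   0.01]
[-2.29  0.   -0.54] [0.01 0.   0.01]
```

View pics/c5.png

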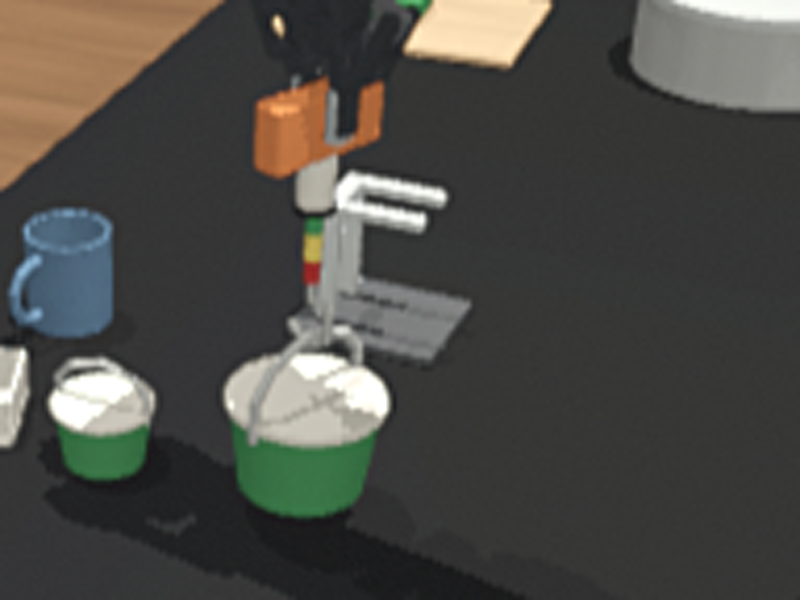

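The pail hangs level and still. Bands are drawn out at (315,245), the foot is at crop row 515, and it is about 24 mm clear. I'll carry it slowly to the mat.

```bash
python3 -m crank '[[[-0.2,0,-0.05,0,0,0,0],[-0.4,0,-0.1,0,0,0,0],[-0.6,0,-0.14,0,0,0,0],[-0.8,0,-0.2,0,0,0,0],[-1,0,-0.24,0,0,0,0],[-1.2,0,-0.28,0,0,0,0],[-1.2,0,-0.28,0,0,0,0],[-1.2,0,-0.28,0,0,0,0]]]'
python3 -m crank '[[[-1.2,0,-0.28,0,0,0,0],[-1.2,0,-0.28,0,0,0,0],[-1.2,0,-0.28,0,0,0,0],[-1.2,0,-0.28,0,0,0,0],[-1.2,0,-0.28,0,0,0,0],[-1.2,0,-0.28,0,0,0,0],[-1.2,0,-0.28,0,0,0,0],[-1.2,0,-0.28,0,0,0,0]]]'
python3 -c "
from h import *
go([.556,.328,.468],-26,1)"
```

```text
time_s: 15.75
tcp_pos: [0.5, 0.0781, 0.4681]
orientation: [-90.2, -0.1, -116.0]
wrist_force: [0.4, 0.5, -8.8]
opening: 0.269
time_s: 16.55
tcp_pos: [0.5238, 0.1838, 0.4675]
orientation: [-90.2, -0.1, -115.9]
wrist_force: [0.5, -0.0, -9.5]
opening: 0.268
t 16.55 tcp [0.5238 0.1838 0.4675] d [0.0322 0.1442 0.0005] rv [0.2  0.06 0.1 ] F [ 0.5 -0.  -9.5] op 0.268
[-14.38  -0.06  -3.42] [0.2  0.06 0.1 ]
```

```bash
python3 -m crank '[[[-1.1,0,-0.26,0,0,0,0],[-1.1,0,-0.26,0,0,0,0],[-1.1,0,-0.26,0,0,0,0],[-1,0,-0.24,0,0,0,0],[-1,0,-0.24,0,0,0,0],[-0.9,0,-0.22,0,0,0,0],[-0.8,0,-0.2,0,0,0,0],[-0.7,0,-0.17,0,0,0,0]]]'
python3 -c "
from h import *
go([.556,.328,.468],-26,1)"
```

```text
time_s: 17.35
tcp_pos: [0.5426, 0.2687, 0.4669]
orientation: [-90.2, -0.1, -115.9]
wrist_force: [-0.3, -0.5, -8.8]
opening: 0.269
t 17.35 tcp [0.5426 0.2687 0.4669] d [0.0134 0.0593 0.0011] rv [0.24 0.07 0.13] F [-0.3 -0.5 -8.8] op 0.269
[-5.92 -0.12 -1.39] [0.24 0.07 0.13]
```

```bash
python3 -m crank '[[[-0.7,0,-0.17,0,0,0,0],[-0.7,0,-0.17,0,0,0,0],[-0.7,0,-0.17,0,0,0,0],[-0.7,0,-0.17,0,0,0,0],[-0.6,0,-0.15,0,0,0,0],[-0.6,0,-0.14,0,0,0,0],[-0.5,0,-0.12,0,0,0,0],[-0.4,0,-0.1,0,0,0,0]]]'
python3 -m crank '[[[-0.3,0,0,0,0,0,0],[-0.1,0,0,0,0,0,0],[0,0,0,0,0,0,0],[0,0,0,0,0,0,0],[0,0,0,0,0,0,0],[0,0,0,0,0,0,0],[0,0,0,0,0,0,0],[0,0,0,0,0,0,0]]]'
python3 - <<'E'
from h import *
go([.556,.328,.468],-26,1)
for n in("top","side"):
  for i in range(2): im=optics.snapshot(n); 
  cv2.imwrite(f"pics/{n}6.png",im)
t=cv2.imread("pics/top6.png"); s=cv2.imread("pics/side6.png")
f=lambda im,x,y,a,b:cv2.resize(im[y:y+b,x:x+a],(400,300),interpolation=cv2.INTER_CUBIC)
cv2.imwrite("pics/c6.png",np.hstack([f(t,160,180,120,90),f(s,180,190,160,120)]))
E
```

```text
time_s: 18.15
tcp_pos: [0.5545, 0.3224, 0.4665]
orientation: [-90.3, -0.2, -115.9]
wrist_force: [-1.1, -0.2, -8.8]
opening: 0.269
time_s: 18.95
tcp_pos: [0.5565, 0.3261, 0.4664]
orientation: [-90.2, -0.2, -116.0]
wrist_force: [-0.3, -0.1, -9.2]
opening: 0.265
t 18.95 tcp [0.5565 0.3261 0.4664] d [-0.0005  0.0019  0.0016] rv [0.25 0.02 0.21] F [-0.3 -0.1 -9.2] op 0.265
[-0.15 -0.16 -0.13] [0.25 0.02 0.21]
```

View pics/c6.png

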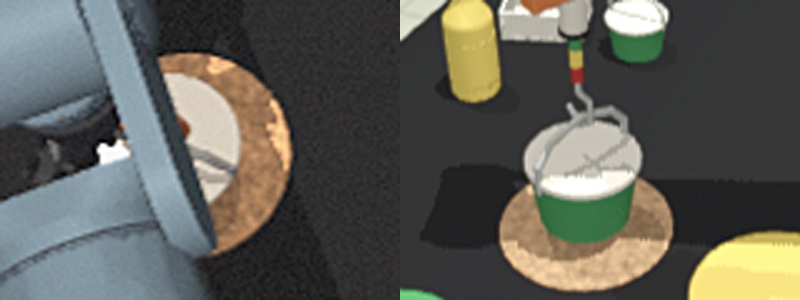

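The pail hangs level over the mat (side crop: pail (585,190), mat (587,230)). I'll lower it gently.

```bash
python3 -m crank '[[[-0.1,0.2,-0.1,0,0,0,0],[0,0.2,0,0,0,0,0],[0,0.2,0,0,0,0,0],[0,0.2,0,0,0,0,0],[0,0.2,0,0,0,0,0],[0,0.2,0,0,0,0,0],[0,0.2,0,0,0,0,0],[0,0.2,0,0,0,0,0]]]'
python3 -m crank '[[[0,0.3,0,0,0,0,0],[0,0.3,0,0,0,0,0],[0,0.3,0,0,0,0,0],[0,0.3,0,0,0,0,0],[0,0.4,0,0,0,0,0],[0,0.4,0,0,0,0,0],[0,0.4,0,0,0,0,0],[0,0.4,0,0,0,0,0]]]'
python3 -c "
from h import *
go([.556,.328,.378],-26,1)"
```

```text
time_s: 19.95
tcp_pos: [0.5559, 0.3276, 0.4489]
orientation: [-90.3, -0.2, -116.0]
wrist_force: [0.8, -0.1, -8.9]
opening: 0.268
time_s: 20.75
tcp_pos: [0.556, 0.3283, 0.4215]
orientation: [-90.2, 0.1, -116.0]
wrist_force: [-0.9, 0.9, -6.1]
opening: 0.264
t 20.75 tcp [0.556  0.3283 0.4215] d [-0.     -0.0003 -0.0435] rv [ 0.16  0.04 -0.1 ] F [-0.9  0.9 -6.1] op 0.264
[0.04 4.35 0.03] [ 0.16  0.04 -0.1 ]
```

```bash
python3 -m crank '[[[0,0.5,0,0,0,0,0],[0,0.6,0,0,0,0,0],[0,0.6,0,0,0,0,0],[0,0.6,0,0,0,0,0],[0,0.6,0,0,0,0,0],[0,0.6,0,0,0,0,0],[0,0.4,0,0,0,0,0],[0,0.1,0,0,0,0,0]]]'
python3 - <<'E'
from h import *
go([.556,.328,.377],-26,1); s=optics.snapshot("side"); cv2.imwrite("pics/s7.png",s)
cv2.imwrite("pics/c7.png",cv2.resize(s[180:300,190:350],(800,600),interpolation=cv2.INTER_CUBIC))
E
```

```text
time_s: 21.55
tcp_pos: [0.5569, 0.3283, 0.3809]
orientation: [-89.9, 0.2, -116.0]
wrist_force: [-0.7, -0.2, -2.0]
opening: 0.271
t 21.55 tcp [0.5569 0.3283 0.3809] d [-0.0009 -0.0003 -0.0039] rv [-0.13  0.04 -0.24] F [-0.7 -0.2 -2. ] op 0.271
[ 0.06  0.39 -0.07] [-0.13  0.04 -0.24]
```

View pics/c7.png

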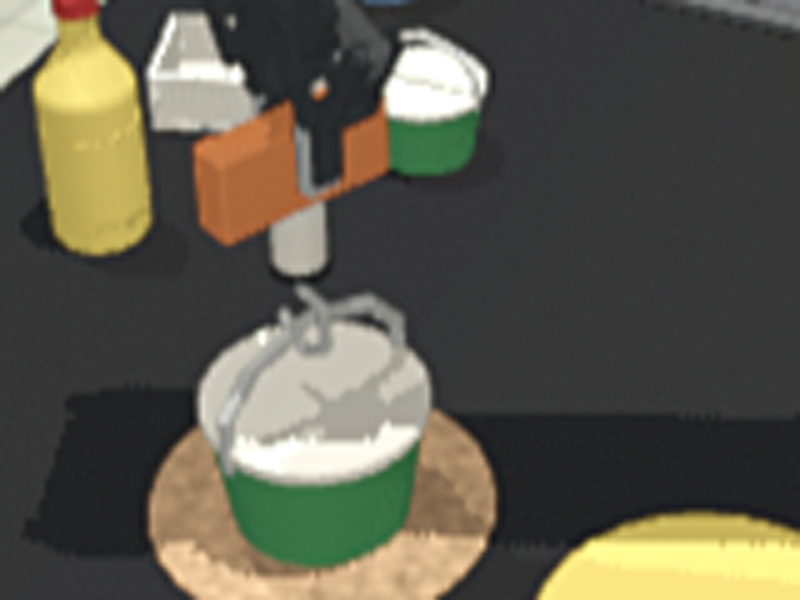

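The pail stands on the mat and the scale is unloaded. I'll drop 5 mm to centre the bar in the hook's mouth, then back out.

```bash
python3 -m crank '[[[0,0.3,0,0,0,0,0],[0,0.1,0,0,0,0,0],[0,0,0,0,0,0,0],[0,0,-0.5,0,0,0,0],[0,0,-0.8,0,0,0,0],[0,0,-0.8,0,0,0,0],[0,0,-0.8,0,0,0,0],[0,0,-0.8,0,0,0,0]]]'
python3 -c "
from h import *
go([.476,.367,.377],-26,1)"
```

```text
time_s: 22.4
tcp_pos: [0.5216, 0.3457, 0.3779]
orientation: [-89.8, 0.4, -116.0]
wrist_force: [-0.8, -0.7, -2.2]
opening: 0.271
t 22.4 tcp [0.5216 0.3457 0.3779] d [-0.0456  0.0213 -0.0009] rv [-0.24  0.01 -0.36] F [-0.8 -0.7 -2.2] op 0.271
[ 0.08  0.07 -5.03] [-0.24  0.01 -0.36]
```

```bash
python3 -m crank '[[[0,0,-1.2,-0.2,0,-0.3,0],[0,0,-1.2,0,0,0,0],[0,0,-1.2,0,0,0,0],[0,0,-1,0,0,0,0],[0,-2,-0.5,0,0,0,0],[0,-2.5,0,0,0,0,0],[0,-2,0,0,0,0,0],[0,-1,0,0,0,0,0]]]'
python3 - <<'E'
from h import *
for n in("top","side"): cv2.imwrite(f"pics/{n}8.png",optics.snapshot(n))
s=cv2.imread("pics/side8.png"); print(foot(s))
go([.5031,-.2821,.435],-3.3,20)
E
```

```text
time_s: 23.2
tcp_pos: [0.4671, 0.3718, 0.4523]
orientation: [-90.2, -0.3, -115.8]
wrist_force: [0.2, -0.2, -2.4]
opening: 0.269Traceback (most recent call last):
  File "<stdin>", line 3, in <module>
  File "h.py", line 31, in foot
    c=max(cv2.findContours(m,0,2)[0],key=cv2.contourArea); x,y,a,b=cv2.boundingRect(c); return x+a/2,y+b,a
ValueError: max() iterable argument is empty
```

```bash
python3 -c "
from h import *
go([.5031,-.2821,.440],-3.3,18)"
```

```text
t 23.3 tcp [0.4674 0.3717 0.4522] d [ 0.0357 -0.6538 -0.0122] rv [  0.24 -22.48   0.17] F [ 0.6 -1.5 -2.9] op 0.268
[3.18 0.07 1.76] [ 0.01 -1.25  0.01]
[3.22 0.07 1.69] [ 0.01 -1.25  0.01]
[3.26 0.07 1.62] [ 0.01 -1.25  0.01]
[3.29 0.07 1.55] [ 0.01 -1.25  0.01]
[3.33 0.07 1.47] [ 0.01 -1.25  0.01]
[3.36 0.07 1.4 ] [ 0.01 -1.25  0.01]
[3.39 0.07 1.33] [ 0.01 -1.25  0.01]
[3.41 0.07 1.25] [ 0.01 -1.25  0.01]
[3.44 0.07 1.18] [ 0.01 -1.25  0.01]
[3.47 0.07 1.1 ] [ 0.01 -1.25  0.01]
[3.49 0.07 1.03] [ 0.01 -1.25  0.01]
[3.51 0.07 0.95] [ 0.01 -1.25  0.01]
[3.53 0.07 0.88] [ 0.01 -1.25  0.01]
[3.55 0.07 0.8 ] [ 0.01 -1.25  0.01]
[3.57 0.07 0.72] [ 0.01 -1.25  0.01]
[3.58 0.07 0.64] [ 0.01 -1.25  0.01]
[3.59 0.07 0.56] [ 0.01 -1.25  0.01]
[3.61 0.07 0.49] [ 0.01 -1.25  0.01]
```

```bash
python3 -m crank '[[[1.5,0,0.8,0,-1.2,0,0],[3,0,1.6,0,-1.2,0,0],[3.3,0,1.6,0,-1.2,0,0],[3.3,0,1.5,0,-1.2,0,0],[3.3,0,1.5,0,-1.2,0,0],[3.3,0,1.4,0,-1.2,0,0],[3.4,0,1.3,0,-1.2,0,0],[3.4,0,1.2,0,-1.2,0,0]]]'
python3 -c "
from h import *
go([.5031,-.2821,.440],-3.3,9)"
```

```text
time_s: 24.1
tcp_pos: [0.4786, 0.0978, 0.441]
orientation: [-91.0, -0.5, -105.4]
wrist_force: [0.4, -0.1, -3.1]
opening: 0.269
t 24.1 tcp [0.4786 0.0978 0.441 ] d [ 0.0245 -0.3799 -0.001 ] rv [  1.04 -12.06   0.44] F [ 0.4 -0.1 -3.1] op 0.269
[4.   0.03 1.38] [ 0.12 -1.34  0.05]
[4.03 0.02 1.29] [ 0.12 -1.34  0.05]
[4.06 0.02 1.19] [ 0.12 -1.34  0.05]
[4.09 0.02 1.1 ] [ 0.12 -1.34  0.05]
[4.11 0.02 1.  ] [ 0.12 -1.34  0.05]
[4.13 0.02 0.9 ] [ 0.12 -1.34  0.05]
[4.15 0.02 0.81] [ 0.12 -1.34  0.05]
[4.17 0.02 0.71] [ 0.12 -1.34  0.05]
[4.19 0.01 0.61] [ 0.12 -1.34  0.05]
```

```bash
python3 -m crank '[[[3.6,-0.1,1.2,0.1,-1.2,0.1,0],[3.6,-0.1,1.2,0.1,-1.2,0.1,0],[3.6,-0.1,1.1,0.1,-1.2,0.1,0],[3.6,-0.1,1,0.1,-1.2,0,0],[3.6,-0.1,0.9,0.1,-1.2,0,0],[3.6,-0.1,0.8,0.1,-1.2,0,0],[3,0,0.6,0.1,-1.2,0,0],[2,0,0.3,0,-1.2,0,0]]]'
python3 -c "
from h import *
go([.5031,-.2821,.440],-3.3,4)"
```

```text
time_s: 24.9
tcp_pos: [0.4919, -0.1898, 0.435]
orientation: [-91.1, 0.1, -95.6]
wrist_force: [0.2, -0.4, -1.9]
opening: 0.27
t 24.9 tcp [ 0.4919 -0.1898  0.435 ] d [ 0.0112 -0.0923  0.005 ] rv [ 1.12 -2.31 -0.11] F [ 0.2 -0.4 -1.9] op 0.27
[ 2.27 -0.14  0.5 ] [ 0.28 -0.58 -0.03]
[ 2.27 -0.14  0.48] [ 0.28 -0.58 -0.03]
[ 2.28 -0.13  0.46] [ 0.28 -0.58 -0.03]
[ 2.28 -0.13  0.43] [ 0.28 -0.58 -0.03]
```

```bash
python3 -m crank '[[[2,-0.1,0.5,0.3,-0.6,0,0],[2,-0.1,0.5,0.3,-0.6,0,0],[2,-0.1,0.4,0.3,-0.6,0,0],[1.6,-0.1,0.4,0.2,-0.5,0,0],[1,-0.1,0.2,0,0,0,0],[0.3,0,0,0,0,0,0],[0,0,0,0,0,0,0],[0,0,0,0,0,0,0]]]'
python3 - <<'E'
from h import *
go([.5031,-.2821,.440],-3.3,1)
m=cam("wrist"); im=optics.snapshot("wrist"); cv2.imwrite("pics/w9.png",im); s=optics.snapshot("side"); cv2.imwrite("pics/s9.png",s);t=optics.snapshot("top"); cv2.imwrite("pics/t9.png",t)
f=lambda im,x,y,a,b:cv2.resize(im[y:y+b,x:x+a],(400,300),interpolation=cv2.INTER_CUBIC)
cv2.imwrite("pics/c9.png",np.vstack([np.hstack([f(t,390,190,100,75),f(s,290,80,120,90)]),np.hstack([f(im,160,80,240,180),f(t,160,170,160,120)])]))
E
```

```text
time_s: 25.7
tcp_pos: [0.5029, -0.2853, 0.4281]
orientation: [-90.8, 0.7, -93.5]
wrist_force: [0.2, -0.4, -2.1]
opening: 0.267
t 25.7 tcp [ 0.5029 -0.2853  0.4281] d [0.0002 0.0032 0.0119] rv [ 0.76 -0.24 -0.67] F [ 0.2 -0.4 -2.1] op 0.267
[-0.34 -1.19 -0.02] [ 0.76 -0.24 -0.67]
```

View pics/c9.png

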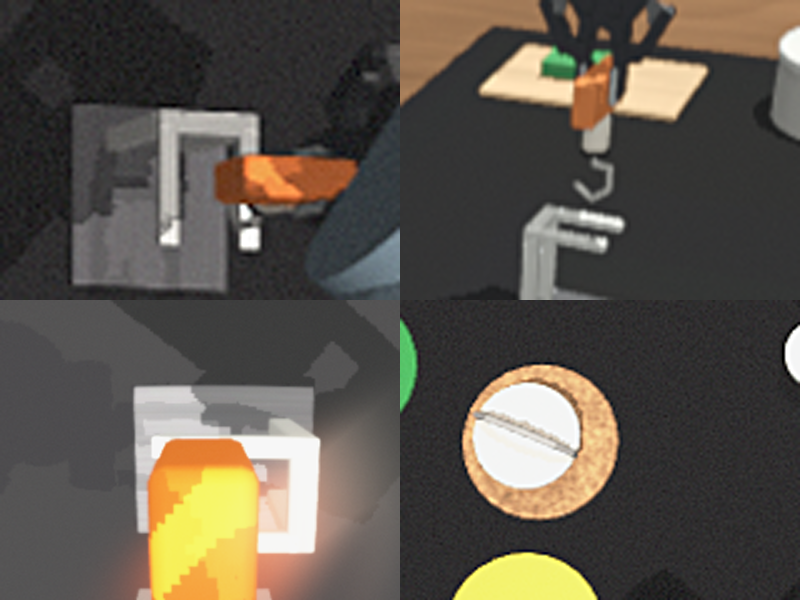

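The pail stands on the mat (lid at crop (525,432)) and the stand is unmoved. The scale is straight in the grip, above the fork. I'll correct the tilt and offset, then lower it.

```bash
python3 -m crank '[[[-0.3,0,0,0.5,-0.2,-0.4,0],[0,0,0,0.3,0,-0.3,0],[0,0,0,0,0,0,0],[0,0,0,0,0,0,0],[0,0,0,0,0,0,0],[0,0,0,0,0,0,0],[0,0,0,0,0,0,0],[0,0,0,0,0,0,0]]]'
python3 - <<'E'
from h import *
go([.5031,-.2821,.306],-3.3,8); p=plane("top",(210,222.8),.078); print(p,p[:2]-[.5564,.3280])
E
```

```text
time_s: 26.65
tcp_pos: [0.5033, -0.2808, 0.4293]
orientation: [-89.8, -0.2, -93.2]
wrist_force: [0.2, -0.3, -2.5]
opening: 0.271
t 26.65 tcp [ 0.5033 -0.2808  0.4293] d [-0.0002 -0.0013 -0.1233] rv [-0.21  0.08  0.16] F [ 0.2 -0.3 -2.5] op 0.271
[ 0.01  1.54 -0.01] [-0.03  0.01  0.02]
[ 0.01  1.54 -0.01] [-0.03  0.01  0.02]
[ 0.01  1.54 -0.01] [-0.03  0.01  0.02]
[ 0.01  1.54 -0.01] [-0.03  0.01  0.02]
[ 0.01  1.54 -0.  ] [-0.03  0.01  0.02]
[ 0.01  1.54 -0.  ] [-0.03  0.01  0.02]
[ 0.02  1.54 -0.  ] [-0.03  0.01  0.02]
[ 0.02  1.54 -0.  ] [-0.03  0.01  0.02]
[0.55876296 0.33198924 0.078     ] [0.00236296 0.00398924]
```

Pail centre is within about 5 mm of the mat's centre. Lowering the scale into the fork.

```bash
python3 -m crank '[[[0.1,1.2,0,-0.1,0,0.1,0],[0,1.5,0,-0.1,0,0.1,0],[0,1.6,0,0,0,0,0],[0,1.6,0,0,0,0,0],[0,1.6,0,0,0,0,0],[0,1.4,0,0,0,0,0],[0,0.8,0,0,0,0,0],[0,0.2,0,0,0,0,0]]]'
python3 -c "
from h import *
go([.5031,-.2821,.306],-3.3,2)"
```

```text
time_s: 27.45
tcp_pos: [0.502, -0.2812, 0.3183]
orientation: [-90.3, 0.3, -93.3]
wrist_force: [-0.8, 0.7, -2.6]
opening: 0.27
t 27.45 tcp [ 0.502  -0.2812  0.3183] d [ 0.0011 -0.0009 -0.0123] rv [ 0.33  0.05 -0.3 ] F [-0.8  0.7 -2.6] op 0.27
[0.05 0.61 0.06] [ 0.16  0.02 -0.15]
[0.04 0.61 0.06] [ 0.16  0.02 -0.15]
```

```bash
python3 -m crank '[[[0.1,0.4,0.1,0.3,0,-0.3,0],[0,0.4,0,0,0,0,0],[0,0.3,0,0,0,0,0],[0,0.1,0,0,0,0,0],[0,0,0,0,0,0,0],[0,0,0,0,0,0,0],[0,0,0,0,0,0,0],[0,0,0,0,0,0,0]]]'
python3 -c "
from h import *
go([.5031,-.2821,.306],-3.3,2)"
```

```text
time_s: 28.25
tcp_pos: [0.5039, -0.283, 0.3079]
orientation: [-89.8, -0.2, -93.3]
wrist_force: [-0.0, -0.5, -2.8]
opening: 0.271
t 28.25 tcp [ 0.5039 -0.283   0.3079] d [-0.0008  0.0009 -0.0019] rv [-0.23  0.05  0.2 ] F [-0.  -0.5 -2.8] op 0.271
[-0.04  0.09 -0.04] [-0.12  0.02  0.1 ]
[-0.04  0.09 -0.04] [-0.12  0.02  0.1 ]
```

Still hanging freely, about 2 mm above the prongs. I'll lower it until the force drops, then release.

```bash
python3 -m crank '[[[0,0.15,0,-0.1,0,0.1,0],[0,0.1,0,0,0,0,0],[0,0.05,0,0,0,0,0],[0,0,0,0,0,0,0],[0,0,0,0,0,0,0],[0,0,0,0,0,0,0],[0,0,0,0,0,0,0],[0,0,0,0,0,0,0]]]'
```

```text
time_s: 29.05
tcp_pos: [0.504, -0.2831, 0.3053]
orientation: [-89.8, -0.1, -93.2]
wrist_force: [-0.5, 0.4, -1.8]
opening: 0.269
```

```bash
python3 -m crank '[[[0,0.05,0,0,0,0,2.3],[0,0,0,0,0,0,2.6],[0,0,0,0,0,0,3],[0,0,0,0,0,0,3.6],[0,0,0,0,0,0,4.5],[0,0,0,0,0,0,6],[0,0,0,0,0,0,7.5],[0,0,0,0,0,0,7.5]]]'
python3 -m crank '[[[0,-0.3,0,0,0,0,7.5],[0,-0.8,0,0,0,0,7.5],[0,-1.5,0,0,0,0,7.5],[0,-2,0,0,0,0,7.5],[0,-2,0,0,0,0,7.5],[0,-2,0,0,0,0,7.5],[0,-1.5,0,0,0,0,7.5],[0,-1,0,0,0,0,7.5]]]'
python3 - <<'E'
from h import *
m=cam("wrist"); im=optics.snapshot("wrist"); cv2.imwrite("pics/w10.png",im); s=optics.snapshot("side"); cv2.imwrite("pics/s10.png",s);t=optics.snapshot("top"); cv2.imwrite("pics/t10.png",t)
f=lambda im,x,y,a,b:cv2.resize(im[y:y+b,x:x+a],(400,300),interpolation=cv2.INTER_CUBIC)
cv2.imwrite("pics/c10.png",np.vstack([np.hstack([f(t,390,190,100,75),f(s,290,110,100,75)]),np.hstack([f(im,160,100,280,210),f(s,140,120,200,150)])]))
E
```

```text
time_s: 29.85
tcp_pos: [0.5046, -0.2837, 0.3066]
orientation: [-89.7, -0.2, -93.3]
wrist_force: [-0.3, 0.5, 0.3]
opening: 0.876
time_s: 30.65
tcp_pos: [0.5037, -0.2828, 0.4278]
orientation: [-89.6, -0.3, -93.2]
wrist_force: [-0.6, 0.0, 0.3]
opening: 0.879
```

View pics/c10.png

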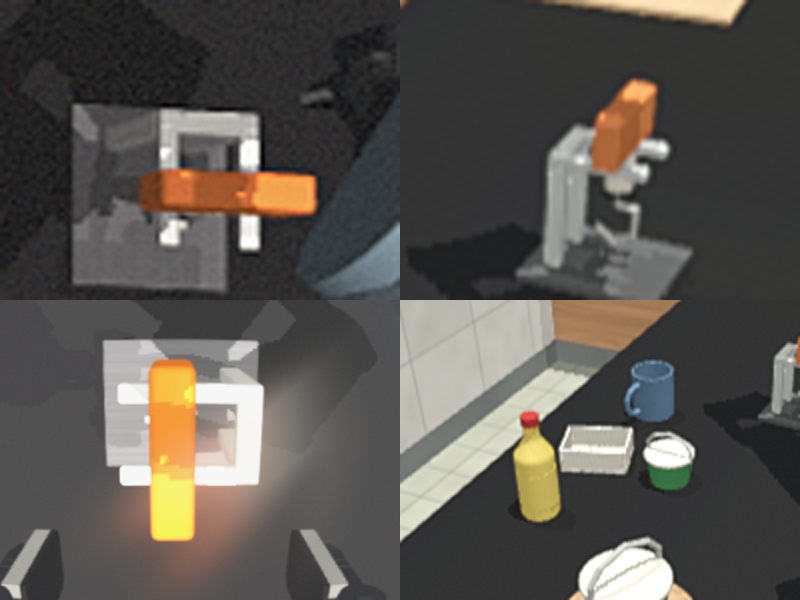

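The scale rests on both prongs, upright, just as it started, and soap, mug and tub are in place. One numeric check, then hand in.

```bash
python3 - <<'E'
from h import *
def c(f,box,lo,hi):
    im=cv2.imread(f); x,y,a,b=box; m=cv2.inRange(cv2.cvtColor(im[y:y+b,x:x+a],cv2.COLOR_BGR2HSV),lo,hi)
    k=max(cv2.findContours(m,0,2)[0],key=cv2.contourArea); M=cv2.moments(k); return np.array([M['m10'],M['m01']])/M['m00']+[x,y]
O=((3,120,60),(18,255,255))
for n,l,b in(("t","top",(400,210,100,60)),("s","side",(330,120,40,45))): print(l,c(f"pics/{l}0.png",b,*O),c(f"pics/{n}10.png",b,*O))
print("grip",tri(ray("top",c("pics/t10.png",(400,210,100,60),*O)),ray("side",c("pics/s10.png",(330,120,40,45),*O))))
l=[c(f"pics/{n}10.png",b,(0,0,130),(180,50,255)) for n,b in(("t",(185,196,63,62)),("s",(219,225,75,60)))]
print("lid",l,tri(ray("top",l[0]),ray("side",l[1])), plane("top",l[0],.078))
print(ctrl.sign_off())
E
```

```text
top [446.54106858 238.66746411] [446.86464646 237.6779798 ]
side [346.23507181 140.50869237] [345.52315869 140.54062263]
grip (array([ 0.50593196, -0.28335451,  0.1426181 ]), [np.float64(0.0005088277732596812), np.float64(0.0005088277732598086)])
lid [array([210.11583578, 223.86449169]), array([253.01953934, 258.67844203])] (array([0.55563833, 0.33188068, 0.07537252]), [np.float64(0.0005317807096228058), np.float64(0.0005317807096229125)]) [0.55584192 0.3316412  0.078     ]
the job is handed in; nothing more can be done
None
```

The job is done and handed in at about 31 s of the 72 s allowed; sign-off gives no verdict. I hooked the larger pail with the scale, hung it about 24 mm clear for over 2 s, set it on the cork mat, unhooked it and hung the scale back in the fork.

**Weighing:** the pull levelled off at about 6.7 N, so the pail is roughly 0.68 kg. It hung level and still in the side view.

**Last checks:**
- **Pail:** the lid measures at (0.556, 0.332) m, about 4 mm from the mat's centre, and the pail stands upright.
- **Scale:** the grip measures at (0.506, -0.283, 0.143) m, within about 3 mm of where it started, and rests on both prongs.
- **Gripper and bystanders:** the gripper is open and about 12 cm above its release height. Soap, mug and tub look unmoved in the last view.

**Disagreements:** the bail's height measured 116 mm near its centre from two views, against the stated 122 mm. The hook's mouth had room for both. My first hand-picked point for the bail's peak missed by about 10 mm between views, so I used the pail's lid centre instead.

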